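Aim the work lamp at the chopping board and switch it on

ROBOT

A 7-joint arm with a two-finger parallel gripper is mounted at the origin on a cart in front of the work surface, level with it; the furniture and walls round the work are solid. World frame = base frame: x ahead of the robot, y to its left, z up, the work surface at z = 0. Lengths are in m, angles in rad, forces in N, time in s.
With the tool pointing down it reaches from about 0.4 to 0.85 m from the base axis. Payload 10.4 kg.
Tool frame: the origin (TCP) lies on the centre line of the jaws, within the pads' length; the fingertips stand 11 mm ahead of it and the grasp point (between the pads) lies 8 mm behind it; z points along the fingers, y is the line along which they close (so a half turn about z gives the same grasp; the last joint's range is limited). The gripper opens to 87 mm and grips with 3 to 60 N. Pads are 19 mm wide; open, the fingers measure 117 mm over their backs; the gripper's body (75 mm by 190 mm) begins 51 mm behind the grasp point.
Start: joints at [-1.244, 0.332, -0.065, 1.46, 0.022, 1.35, -0.088], TCP at [0.214, 0.587, 0.234] pointing down, gripper open.
Joint ranges: [-2.6, 2.6], [-0.5, 2.12], [-1.47, 1.34], [0.16, 2.42], [-1.27, 4.41], [0.06, 2.06], [-2.6, 2.6]. Speed limits (rad/s): [2.22, 2.22, 2.79, 2.79, 3.14, 3.14, 3.14].

INTERFACE

Orientations are given as a rotation vector (axis times angle).
In Python, from workcell import ctrl gives the robot as it stands. Calls block until the motion is done:
- ctrl.move_to(position, orientation): joint-space move of the TCP to a pose.
- ctrl.movel(position, orientation=None, v=0.15, f_stop=None): straight line of the TCP; orientation=None keeps the orientation; v is the mean speed in m/s. With f_stop (N) it stops when the force on the tool has changed by that much, and returns True; else False.
- ctrl.movej(angles): joint-space move.
- ctrl.gripper_to(opening, effort=None): finger opening in m; effort is the grip in N (None keeps the last); returns when the fingers have stopped.
- ctrl.pause(seconds).
- ctrl.solve_ik(position, orientation): joint angles nearest the present ones, or None.
- ctrl.sense(): the state.
- ctrl.capture(name): name is "scene" or "top" or "wrist"; returns a dict with "img" (480x640x3 uint8, blue, green, red), "z_map" (480x640 float32, m along the optical axis (not along the pixel's ray), 0 where there is no reading), "camera_matrix" (3x3 intrinsics, pixels), "R" (3x3) and "t" (3): a world point X has camera coordinates R X + t. Camera axes: x right, y down, z forward; pixel columns grow to the right and rows downward; lengths in m; the calibration is good to about 2 mm. A picture is of the moment at which its call begins.
A pose or a line that the arm cannot do raises ctrl.Unreachable and nothing moves.
- ctrl.close_job(): hands the job in; it is judged then, once.
Trained networks look in a picture, given as the dict that the camera call returned (one of the last four; its "shot" number tells which), for a name from the list of things; names that differ only in an ending like _2 or _b are one class to them, and where a whole thing is asked for, a point or a joint stands for the part that bears it (a point fixed in the world has none). Each returns a list of dicts, best first, with "score" (0 to 1); they miss things now and then, are a little off and sometimes report something else, mostly with a low value. They report only what shows in the picture. A call takes as long as a camera call.
- ctrl.masks_of(picture, name): "region" (480x640 bool, what is visible of it) and "location" ([column, row] in pixels, amid what is visible of it).
The state is a dict: "time": time; "joints": joint angles; "joint_velocities": joint speeds; "joint_efforts": joint torques, N m; "tool_pos": TCP position; "ee_rot": TCP orientation; "ft_force": force on the tool from outside, world axes, zero at the start; "torque": the same for the moment, N m; "finger_gap": finger opening in m; "grip_force": force on a finger pad.
Only numpy, scipy, OpenCV 4.12 (cv2) and the standard library are available. Lean on these libraries where they do the work, as an engineer would, in place of code of your own. Each camera call takes 0.05 s, during which the arm holds its last target. There are 200 camera calls.

TASK

The work lamp was left turned away from the chopping board, and there is a lemon to peel. Swing the lamp round and tip its head so that its light falls on the middle of the white chopping board that lies on the worktop, and switch the lamp on with the rocker switch on top of its column. Leave the board and everything else where they are.

Things in the scene. Friction and masses are not known exactly. Their poses are not given: they have to be found in the camera images.
- lamp: White cordless work lamp, 205 mm high; it cannot slide or tip. Round base 110 mm across, grey column 18 mm thick. Origin: centre of the base's underside on the worktop, on the column's vertical axis; yaw always 0. On the column swivels a round white housing, 52 mm across, its top 183 mm above the worktop; it carries a grey metal fork, and between the fork's two tines pivots the flat lamp head.
- lamp_arm (a joint): Swivel of housing, fork and head about the column's vertical axis, rad, -2.2 to 2.2, counterclockwise positive seen from above. At 0 the fork points to -x (at the robot), at value a along (-cos a, -sin a). Stiff (0.25 N m, so 3 N sideways on a tine turns it) and stays where it is left.
- fork (a point): On the fork's centre line, 80 mm from the column's axis, 170 mm above the worktop; turns with it, -x along the tines away from the column, y across. Bars 14 mm high. Crossbar's outer face 42 mm, tine ends 126 mm from the column's axis; outer faces 54 mm, inner faces 46 mm either side of the centre line; pivot screws (20 mm across, 115 mm from the axis) stand 4 mm out.
- lamp_head (a joint): Tilt of the lamp head about the level axis through the pivot screws, rad, -0.6 to 1.3. 0: head level, light straight down. Positive: outer end (away from the column) up, light thrown outward by this angle from the vertical. It pivots at its middle like a seesaw: pressing the inner end down tips the outer end up, or the other way. Stiff (0.18 N m: 3 to 4 N on an end), stays where left.
- lamp_lens (a point): Middle of the lamp head, on the tilt axis, 115 mm from the column's axis and 170 mm above the worktop. The head is a slab 130 mm long (inner to outer end), 80 mm wide, 18 mm thick, top face 9 mm above this point; light panel underneath. Axes turn with the head: -x to its outer end, y along the tilt axis, z out of its top; the light shines along -z from here.
- lamp_rocker (a joint): Black rocker switch, 47 mm long, 24 mm wide, on top of the swivelling housing, long way along the fork, pivot 192 mm above the worktop on the column's axis. Rad: -0.2 off (rear end, away from the lamp head, stands up); 0.2 on (rear end fully down, front end tipped up). 2 to 3 N on the raised end; stays where left.
- rocker_rear (a point): Top of the rocker's rear end, 17 mm from its pivot: the place to press.
- board_mid (a point): Middle of the top face of the white plastic chopping board (245 x 190 mm, 8 mm thick, loose) that lies flat on the worktop, to the left of the lamp. Light is to fall here.
- bowl: White bowl, 114 mm across, 51 mm high, left of the board; origin under its centre. Leave alone.
- peeler: Black peeler, 170 mm long along its own x, 25 mm wide, 18 mm high, on the worktop behind the board; origin under its centre. Leave alone.
- lemon: Lemon, 83 x 58 x 58 mm, on the worktop behind the board; origin under its centre. Leave alone.
- spice_jar: Spice jar with dark cap, 44 mm across, 96 mm high, behind the lamp; origin under its centre. Leave alone.
- mug: Striped mug, 90 mm across, 97 mm high, behind the lamp; origin under its middle. Leave alone.

How it is judged:
By the outcome, as a careful person would: the job done as asked, in the order asked, and still so for the second after the job is handed in, with the robot touching nothing.
It also fails if it takes over 48 s, if anything falls off the work surface, if the arm or the gripper's body presses on something with over 40 N, if the wrist force passes 120 N, or if a joint passes its speed limit or range.

## Working session

There is one attempt and no reset: what is moved stays moved. The work goes in short steps, each a Python script; the robot and the scene stay as the last script left them, time stands still between calls to the robot, and variables do not carry over. Pictures are saved under pics/ and viewed, at most 10 in all, crops included, and the job is handed in when it is done.

```bash
ls; mkdir -p pics
cat > h.py <<'E'
import numpy as np, cv2
from workcell import ctrl
def pts(c,m=None):
    z=c["z_map"]; v,u=np.nonzero((z>0)&(m if m is not None else True))
    K=c["camera_matrix"]; d=z[v,u]
    P=np.stack([(u-K[0,2])/K[0,0]*d,(v-K[1,2])/K[1,1]*d,d],1)
    return (P-c["t"])@c["R"]
E
python3 - <<'E'
from h import *
a=ctrl.capture("scene");b=ctrl.capture("top")
cv2.imwrite("pics/a.png",a["img"]);cv2.imwrite("pics/b.png",b["img"])
np.set_printoptions(precision=3,suppress=True)
for c in (a,b):
    print("cam",-c["R"].T@c["t"])
    for n in ["lamp","lamp_arm","lamp_head","lamp_lens","lamp_rocker","board_mid","bowl","mug","spice_jar","lemon"]:
        for r in ctrl.masks_of(c,n)[:1]:
            P=pts(c,r["region"]); print(n,round(r["score"],2),r["location"],P.min(0),P.max(0),np.median(P,0))if len(P) else print(n,"nodepth")
print(ctrl.sense()["ee_rot"],ctrl.sense()["time"])
E
```

```text
pics
workcell.py
cam [0.126 1.099 1.003]
lamp 0.77 [395.0, 194.2] [ 0.24  -0.683 -0.161] [0.721 0.542 0.628] [ 0.5   -0.108  0.168]
lamp_arm 0.76 [412.8, 189.7] [ 0.24  -0.679 -0.161] [0.671 0.516 0.626] [ 0.458 -0.121  0.176]
lamp_head 0.84 [422.8, 188.5] [ 0.24  -0.478 -0.   ] [0.492 0.516 0.626] [ 0.433 -0.151  0.179]
lamp_lens 0.78 [422.5, 185.9] [ 0.245 -0.225  0.161] [0.488 0.531 0.628] [ 0.431 -0.149  0.18 ]
board_mid 0.85 [366.9, 307.0] [ 0.253  0.046 -0.007] [0.549 0.606 0.521] [0.447 0.208 0.007]
bowl 0.82 [324.4, 378.4] [ 0.376  0.388 -0.007] [0.51  0.539 0.054] [0.439 0.466 0.023]
mug 0.98 [340.5, 213.0] [ 0.603 -0.112 -0.003] [ 0.714 -0.016  0.098] [ 0.649 -0.043  0.064]
spice_jar 0.92 [291.6, 239.4] [ 0.717  0.074 -0.002] [0.76  0.124 0.1  ] [0.733 0.111 0.062]
lemon 0.56 [334.5, 253.3] [ 0.565 -0.001 -0.005] [0.642 0.11  0.059] [0.599 0.092 0.041]
cam [0.433 0.172 1.118]
lamp 0.84 [463.1, 282.0] [ 0.255 -0.537 -0.88 ] [ 0.578 -0.06   0.202] [ 0.467 -0.136  0.175]
lamp_arm 0.79 [475.9, 293.4] [ 0.35  -0.321 -0.16 ] [ 0.554 -0.082  0.202] [ 0.444 -0.153  0.178]
lamp_head 0.91 [479.2, 302.9] [ 0.35  -0.315 -0.161] [ 0.514 -0.103  0.193] [ 0.422 -0.163  0.178]
lamp_lens 0.63 [479.1, 308.3] [ 0.35  -0.293 -0.156] [ 0.508 -0.103  0.193] [ 0.421 -0.163  0.178]
lamp_rocker 0.63 [456.5, 259.9] [ 0.498 -0.133  0.177] [ 0.548 -0.094  0.202] [ 0.523 -0.113  0.194]
board_mid 0.7 [314.5, 293.4] [ 0.271 -0.022 -0.91 ] [0.544 0.31  0.015] [0.442 0.182 0.008]
bowl 0.78 [192.8, 296.6] [ 0.379  0.423 -0.005] [0.486 0.549 0.054] [0.433 0.487 0.022]
mug 0.76 [423.8, 205.5] [ 0.605 -0.139 -0.005] [ 0.717 -0.023  0.1  ] [ 0.657 -0.076  0.043]
lemon 0.62 [362.3, 228.9] [ 0.57   0.048 -0.003] [0.641 0.103 0.062] [0.603 0.077 0.05 ]
[-0.547 -3.094 -0.   ] 1.1
```

View pics/a.png

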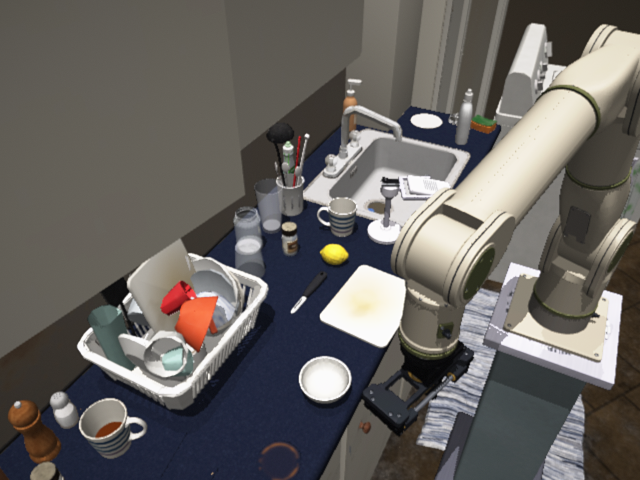

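View pics/b.png

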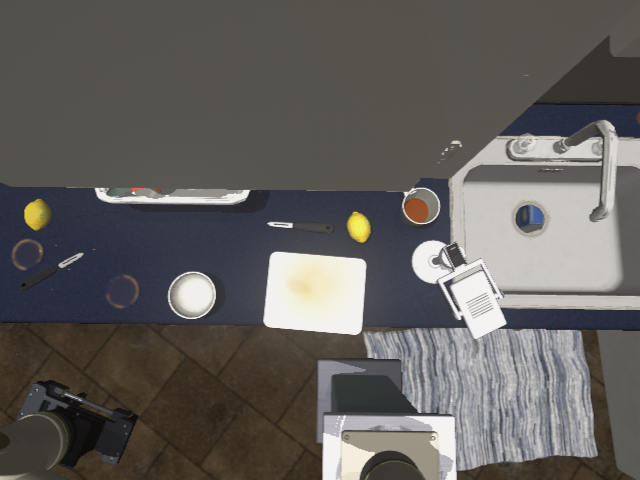

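Scene: arm at right, board at (365,305). Top: board at (315,293), lamp base at (433,262), rocker at (456,256), head pointing to lower right at (480,308) with fork, so it points away from the board. Next I fit the geometry.

```bash
cat >> h.py <<'E'
np.set_printoptions(precision=4,suppress=True)
from scipy.optimize import least_squares
def measure():
    c=ctrl.capture("top"); out={}
    g=lambda n:(lambda r:r[0]["region"] if r else np.zeros((480,640),bool))(ctrl.masks_of(c,n))
    P=pts(c,g("board_mid")); P=P[(P[:,2]>0.003)&(P[:,2]<0.02)]
    if len(P)>50: out["board"]=cv2.minAreaRect((P[:,:2]*1000).astype(np.float32)),np.median(P[:,2])
    P=pts(c,g("lamp")); B=P[(P[:,2]>0.005)&(P[:,2]<0.04)]
    B=B[np.hypot(*(B[:,:2]-[.523,-.113]).T)<0.075]
    if len(B)>30:
        h=cv2.convexHull((B[:,:2]*1000).astype(np.float32))[:,0]/1000
        f=least_squares(lambda p:np.hypot(h[:,0]-p[0],h[:,1]-p[1])-0.055,[.52,-.11],loss="soft_l1",f_scale=.002)
        out["base"]=f.x,np.abs(f.fun).mean(),len(h)
    P=pts(c,g("lamp_rocker")); P=P[P[:,2]>0.186]
    if len(P): out["rocker"]=cv2.minAreaRect((P[:,:2]*1000).astype(np.float32)),P[:,2].max(),P[np.argmax(P[:,2])]
    P=pts(c,g("lamp_head")); P=P[(P[:,2]>0.1)&(P[:,2]<.25)]
    best=None
    rng=np.random.default_rng(0)
    for _ in range(300):
        q=P[rng.choice(len(P),3,False)]; n=np.cross(q[1]-q[0],q[2]-q[0]); l=np.linalg.norm(n)
        if l<1e-5: continue
        i=np.abs((P-q[0])@(n/l))<0.002
        if best is None or i.sum()>best.sum(): best=i
    Q=P[best]; m=Q.mean(0); n=np.linalg.svd(Q-m)[2][2]; n*=np.sign(n[2])
    R=cv2.minAreaRect((Q[:,:2]*1000).astype(np.float32))
    out["head"]=dict(mean=m,n=n,rect=R,tilt=np.arccos(n[2]),N=len(Q))
    return c,out
E
python3 - <<'E'
from h import *
c,o=measure()
for k in o: print(k,o[k])
E
```

```text
board (((443.458984375, 182.12115478515625), (245.1641082763672, 189.31639099121094), 85.78031158447266), np.float64(0.007846726340056561))
base (array([ 0.5231, -0.1149]), np.float64(0.0012124269575459804), 34)
rocker (((523.8724975585938, -114.7916488647461), (45.128536224365234, 25.508460998535156), 27.242961883544922), np.float64(0.20310517193428898), array([ 0.5366, -0.096 ,  0.2031]))
head {'mean': array([ 0.4191, -0.1648,  0.1779]), 'n': array([-0.1928, -0.0854,  0.9775]), 'rect': ((418.1794128417969, -163.52487182617188), (124.41478729248047, 86.82262420654297), 25.66158103942871), 'tilt': np.float64(0.21245734028277194), 'N': 1589}
```

```bash
cat >> h.py <<'E'
from scipy.spatial.transform import Rotation as Ro
AX=np.array([.5233,-.1148]); AT=-1.308; TT=0.871
fd=lambda a:np.array([-np.cos(a),-np.sin(a)])
nd=lambda a:np.array([np.sin(a),-np.cos(a)])   # trailing side when swinging clockwise
def rot(d,s=1):  # tool down, x along s*d
    x=np.r_[s*d,0]; z=np.array([0,0,-1.]); return Ro.from_matrix(np.stack([x,np.cross(z,x),z],1)).as_rotvec()
def at(a,r,l,z): p=AX+r*fd(a)+l*nd(a); return np.r_[p,z]
E
python3 - <<'E'
from h import *
for s in (1,-1):
    for a in (.46,0,-.5,-1,-1.31):
        print(s,a,at(a,.085,.07,.166),ctrl.solve_ik(at(a,.085,.07,.166),rot(fd(a),s)))
    print("press",ctrl.solve_ik(at(AT,.066,0,.149),rot(fd(AT),s)))
    print("rock",ctrl.solve_ik(at(AT,-.02,0,.21),rot(fd(AT),s)))
    print("start",ctrl.solve_ik(at(.46,.085,.1,.30),rot(fd(.46),s)))
    print("mid",ctrl.solve_ik([.42,.1,.40],rot(fd(.46),s)))
E
```

```text
1 0.46 [ 0.4782 -0.2153  0.166 ] [ 1.0939  0.2659 -0.8599  1.778   0.2157  1.1958  2.2024]
1 0 [ 0.4383 -0.1848  0.166 ] [-0.8142  0.0457  1.1673  1.9747 -0.046   1.1494  1.9424]
1 -0.5 [ 0.4151 -0.1355  0.166 ] [-0.79   -0.1392  0.9605  2.0584  0.124   1.1662  1.1877]
1 -1 [ 0.4185 -0.0811  0.166 ] [-0.7514 -0.1402  0.7965  2.0765  0.1089  1.1656  0.5678]
1 -1.31 [ 0.4337 -0.0507  0.166 ] [-0.7264 -0.0879  0.7191  2.0511  0.0632  1.1575  0.2262]
press [-0.6568  0.1608  0.7338  1.9049 -0.1194  1.1196  0.3855]
rock [-0.6476  0.2303  0.9412  1.7468 -0.1949  1.2631  0.6034]
start [ 1.1162  0.228  -0.865   1.5258  0.1738  1.468   2.277 ]
mid [-0.7741 -0.1697  0.373   1.6431  0.0618  1.6566  1.6301]
-1 0.46 [ 0.4782 -0.2153  0.166 ] [-0.6779  0.3102  1.195   1.8588 -0.3117  1.1833 -0.4895]
-1 0 [ 0.4383 -0.1848  0.166 ] [-0.7736  0.0429  1.1231  1.9739 -0.0424  1.1494 -1.2042]
-1 -0.5 [ 0.4151 -0.1355  0.166 ] [ 0.4801 -0.0165 -0.2652  2.0071 -0.0047  1.1505 -1.8539]
-1 -1 [ 0.4185 -0.0811  0.166 ] [ 0.9926 -0.0194 -0.8811  2.004  -0.0164  1.15   -2.4525]
-1 -1.31 [ 0.4337 -0.0507  0.166 ] None
press [-1.0898  0.3448  1.3019  1.9177 -0.3643  1.1545 -2.5297]
rock [-0.8104  0.3106  1.1728  1.7518 -0.2986  1.2788 -2.4458]
start [-0.65    0.2449  1.2225  1.6074 -0.2315  1.4524 -0.5202]
mid [-0.8613 -0.1815  0.4447  1.6463  0.078   1.6592 -1.527 ]
```

```bash
cat >> h.py <<'E'
yaw=lambda a:rot(fd(0.5*a-0.65))
E
python3 - <<'E'
from h import *
ctrl.gripper_to(0.0,20)
ctrl.move_to([.36,.1,.40],yaw(.46)); print(ctrl.sense()["joints"])
ctrl.move_to(at(.46,.082,.11,.32),yaw(.46)); print(ctrl.sense()["joints"])
for a in (.46,0,-.5,-1,-1.31): print(ctrl.solve_ik(at(a,.082,.07,.166),yaw(a)))
ctrl.movel(at(.46,.082,.10,.166),v=.2)
print(ctrl.sense()["ft_force"],ctrl.sense()["finger_gap"])
print(ctrl.movel(at(.46,.082,.06,.166),v=.05,f_stop=2))
s=ctrl.sense(); print((s["tool_pos"][:2]-AX)@nd(.46),s["ft_force"],s["time"])
c=ctrl.capture("top"); cv2.imwrite("pics/c.png",c["img"])
E
```

```text
[-0.8401 -0.3122  0.3299  1.7484  0.1009  1.6897  0.6392]
[-0.6488  0.318   1.2974  1.5481 -0.3067  1.5088  1.8072]
[-0.6954  0.3359  1.2245  1.8545 -0.3405  1.19    1.7921]
[-0.9426  0.0951  1.3273  1.9703 -0.1012  1.1502  1.3458]
[-0.9974 -0.2081  1.1371  2.0557  0.204   1.1818  0.7238]
[-1.2197 -0.3606  1.1587  2.081   0.35    1.2307  0.2137]
[-1.2838 -0.2877  1.1886  2.0606  0.2858  1.205   0.051 ]
[ 0.2845 -0.6977  1.1548] 0.0007270244384181125
True
0.0661272103665429 [-0.053  -0.5918  0.7378] 7.8167
```

View pics/c.png

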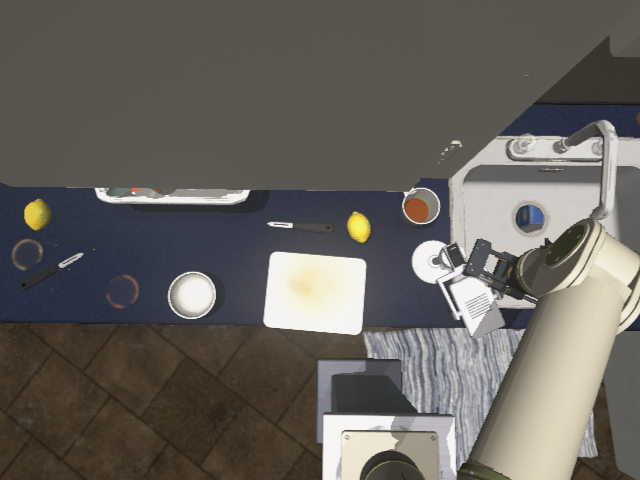

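The top view shows the closed gripper (490,265) against the fork's right tine (500,290), ready to push. Now I swing it.

Run:
```python
from h import *
A=np.linspace(.36,AT+.06,9)
for a in A: ctrl.movel(at(a,.082,.069,.166),yaw(a),v=.1)
s=ctrl.sense(); print(s["ft_force"],s["time"])
ctrl.movel(at(a,.082,.10,.166),v=.15)
print(ctrl.sense()["time"])
c,o=measure()
print(o); h=o["head"]; 
cv2.imwrite("pics/d.png",c["img"])
```

```text
[-0.3015 -0.4667 -0.1009] 11.0917
11.45
{'board': (((443.420166015625, 182.12815856933594), (244.7866668701172, 189.13059997558594), 85.7149887084961), np.float64(0.007914388652192482)), 'base': (array([ 0.5228, -0.1141]), np.float64(0.0008423822058638435), 15), 'rocker': (((520.1398315429688, -103.87777709960938), (27.145492553710938, 67.6721420288086), 19.050403594970703), np.float64(0.26817987744627125), array([ 0.5001, -0.076 ,  0.2682])), 'head': {'mean': array([0.4829, 0.002 , 0.1763]), 'n': array([-0.0778,  0.1821,  0.9802]), 'rect': ((478.5573425292969, -6.613563537597656), (86.0495834350586, 124.35343170166016), 21.398271560668945), 'tilt': np.float64(0.19939779248919032), 'N': 1325}}
```

View pics/d.png

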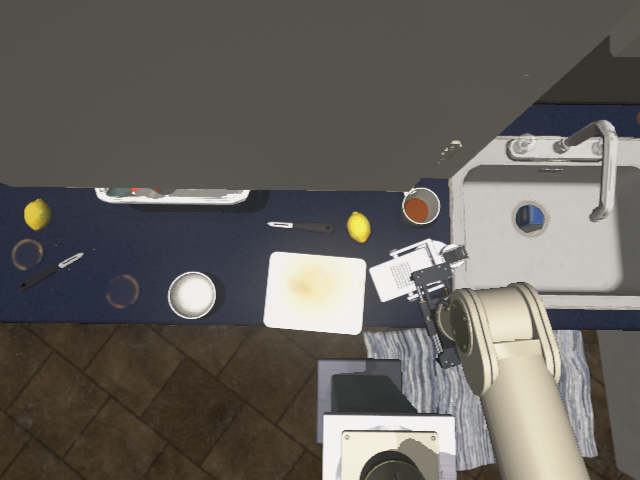

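The head is now at (403,270), pointing left, with a ≈ -1.20, about 0.11 rad short. I'll nudge it further, then retract to measure.

Run:
```python
from h import *
for a in (-1.27,-1.355): ctrl.movel(at(a,.082,.069,.166),yaw(a),v=.08)
s=ctrl.sense(); print(s["ft_force"],s["time"])
ctrl.movel(at(a,.082,.10,.166),v=.15)
ctrl.movel(at(a,.082,.12,.30),v=.25)
c,o=measure()
h=o["head"]; print(h,o["rocker"],ctrl.sense()["time"])
R=h["rect"]; th=np.deg2rad(R[2]); print("a rect",-(np.pi/2-th) , "a normal",np.arctan2(-h["n"][1],-h["n"][0]))
cv2.imwrite("pics/e.png",cv2.resize(c["img"][200:360,340:520],None,fx=4,fy=3.5))
```

```text
[-0.1199 -0.4874  0.9476] 12.525
{'mean': array([ 0.4931, -0.001 ,  0.1775]), 'n': array([-0.0456,  0.1936,  0.98  ]), 'rect': ((493.39208984375, -2.1120223999023438), (87.96798706054688, 124.1603012084961), 15.972054481506348), 'tilt': np.float64(0.20024230360800113), 'N': 1520} (((523.1972045898438, -111.82998657226562), (19.836849212646484, 42.077945709228516), 18.628402709960938), np.float64(0.20319625419757156), array([ 0.5306, -0.1271,  0.2032])) 13.825
a rect -1.292031387784695 a normal -1.3396101037334327
```

View pics/e.png

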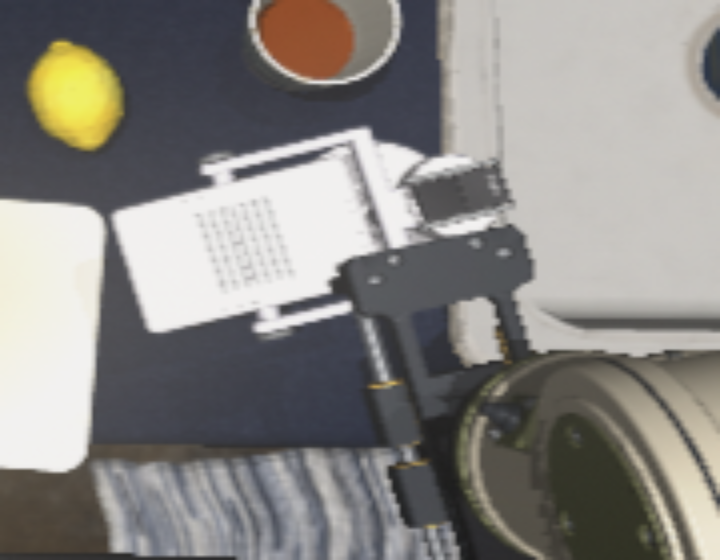

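The close-up shows the head centre line running from the housing towards the board's middle, with a ≈ -1.31 as wanted. Next I press the inner end of the head down.

```bash
cat >> h.py <<'E'
def press(t,s=.05,a=-1.31): return at(a,.115-s*np.cos(t)-.009*np.sin(t)-.0095,0,.17-s*np.sin(t)+.009*np.cos(t)+.011)
E
python3 - <<'E'
from h import *
o=rot(fd(-1.31)); p=press(-.2)
ctrl.move_to(p+[0,0,.08],o); ctrl.movel(p+[0,0,.012],v=.15)
for t in (-.1,.1,.3,.5,.7,.84): ctrl.movel(press(t),v=.06); s=ctrl.sense(); print(t,s["ft_force"],np.linalg.norm(s["tool_pos"]-press(t)))
ctrl.movel(press(.84)+np.r_[-.004*fd(-1.31),.02],v=.1)
ctrl.movel(press(-.2)+[0,0,.10],v=.2)
ctrl.movel(at(-1.31,-.10,0,.30),v=.25)
c,m=measure(); h=m["head"]; print(h,m.get("rocker"),m["board"],ctrl.sense()["time"])
print(np.arctan2(h["n"][1],-h["n"][0]),"a normal",np.arctan2(-h["n"][1],h["n"][0])-0)
cv2.imwrite("pics/f.png",cv2.resize(c["img"][200:360,240:520],None,fx=2.8,fy=2.8))
E
```

```text
-0.1 [ 0.0873 -0.0211 -0.2263] 0.00047431855428131854
0.1 [0.2234 0.0583 0.8175] 0.0004221013146040903
0.3 [ 0.0829 -0.1509 -0.0306] 0.00025573354709751634
0.5 [-0.589   0.1392 -0.5504] 0.00019265940192267976
0.7 [ 0.3432 -0.1157 -0.1259] 0.0002013819615583379
0.84 [ 1.1204 -0.9888 -0.1236] 0.00010288924752280684
{'mean': array([ 0.4928, -0.0051,  0.1809]), 'n': array([ 0.2038, -0.7216,  0.6616]), 'rect': ((493.78082275390625, -7.868804931640625), (77.2826919555664, 84.53751373291016), 15.997675895690918), 'tilt': np.float64(0.8477992696089507), 'N': 1040} (((523.2588500976562, -113.19022369384766), (23.897645950317383, 45.20085144042969), 15.662027359008789), np.float64(0.20188577752949818), array([ 0.5182, -0.1312,  0.2019])) (((443.6341857910156, 182.2672576904297), (245.0831298828125, 189.9739532470703), 85.79496765136719), np.float64(0.00786800364479589)) 19.2167
-1.8461097120492918 a normal 1.2954829415405016
```

View pics/f.png

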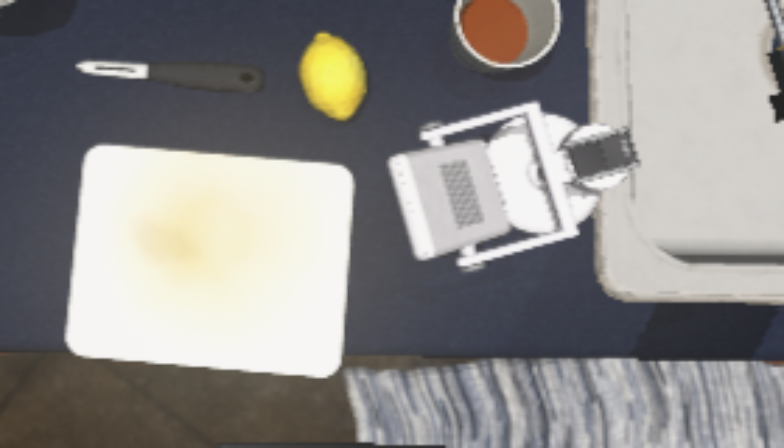

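The board, lemon and peeler are unmoved. The head is tipped 0.848 outward, about 9 mm short on the board, so I press slightly more, then press the rocker's rear.

Run:
```python
from h import *
o=rot(fd(-1.31)); p=press(-.2)
ctrl.movel(p+[0,0,.10],v=.25)
ctrl.movel(press(.7)+np.r_[-.006*fd(-1.31),.012],v=.15)
ctrl.movel(press(.75),v=.06)
ctrl.movel(press(.864),v=.04)
ctrl.movel(press(.864)+np.r_[-.004*fd(-1.31),.02],v=.1)
ctrl.movel(p+[0,0,.10],v=.2)
q=at(-1.30,-.020,0,.235); ctrl.movel(q,v=.2)
print(ctrl.movel(np.r_[q[:2],.200],v=.03,f_stop=9)); s=ctrl.sense(); print(s["tool_pos"],s["ft_force"])
ctrl.movel(q+[0,0,.03],v=.15)
ctrl.movel(at(-1.31,-.12,0,.32),v=.25)
c,m=measure(); h=m["head"]; print(h,m.get("rocker"),m["board"],ctrl.sense()["time"])
print("a normal",np.arctan2(-h["n"][1],h["n"][0]))
P=pts(c,ctrl.masks_of(c,"lamp_rocker")[0]["region"]);P=P[P[:,2]>.188];x=(P[:,:2]-AX)@fd(-1.31);print("slope",np.polyfit(x,P[:,2],1))
cv2.imwrite("pics/g.png",cv2.resize(c["img"][200:360,240:520],None,fx=2.8,fy=2.8))
```

```text
True
[ 0.5289 -0.1347  0.2042] [-2.3011  1.3302  8.7879]
{'mean': array([ 0.492 , -0.0046,  0.1818]), 'n': array([ 0.2079, -0.7341,  0.6465]), 'rect': ((493.403076171875, -6.7097320556640625), (77.12361145019531, 81.28103637695312), 16.019550323486328), 'tilt': np.float64(0.8678647029820353), 'N': 997} (((522.9390258789062, -114.3658447265625), (22.710771560668945, 46.30174255371094), 16.39067840576172), np.float64(0.20404984682353947), array([ 0.5197, -0.0952,  0.204 ])) (((443.7042236328125, 182.26504516601562), (244.92803955078125, 190.116455078125), 85.76709747314453), np.float64(0.007919661054223152)) 25.9417
a normal 1.2948042292627817
slope [0.2013 0.1945]
```

View pics/g.png

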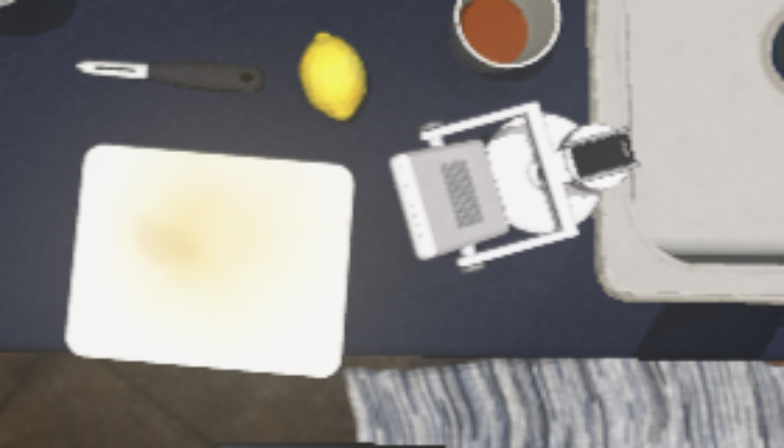

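The rocker's front end is up (slope +0.20, on), the tilt is 0.868, and a ≈ -1.30. The board at (210,260) in the crop is unmoved and the arm is clear, so I hand in.

```bash
python3 -c "
from workcell import ctrl
print(ctrl.close_job())"
```

```text
the job is handed in; nothing more can be done
None
```

The lamp is swung round and tipped so its light should fall within about 5 mm of the middle of the board, going by the measured angles, and it is switched on. The board did not move, nothing else was touched, and the job is handed in at about 26 s.

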